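Point-and-check before starting the pump

ROBOT

A 6-joint arm with a two-finger parallel gripper is mounted at the origin on the work surface. World frame = base frame: x ahead of the robot, y to its left, z up, the work surface at z = 0. Lengths are in mm, angles in rad, forces in N, time in s.
With the tool pointing down it reaches from about 275 to 750 mm from the base axis. Payload 10.2 kg.
Tool frame: the origin (TCP) lies midway between the tips of the shut fingers; the grasp point (between the pads) lies hold_point_z behind it (hold_point_z is the distance from the TCP to the grasp point, in mm); z points along the fingers, y is the direction in which the jaws open and shut (so a half turn about z gives the same grasp; the last joint's range is limited). The gripper opens to 85 mm and grips with 20 to 120 N. Pads are 22 mm wide; open, the fingers measure 114 mm over their backs; the gripper's body (76 mm by 85 mm) begins 54 mm behind the grasp point. The pads swing forward as they close: fully open they stand 13 mm farther back than shut.
Start: joints at [-1.513, 0.313, 1.498, -0, 1.331, -0.223], TCP at [145.477, -504.448, 231.294] pointing down, gripper open.
Joint ranges: [-2.94, 2.94], [-0.97, 2.17], [0.19, 2.56], [-1.23, 4.37], [0.02, 3.11], [-2.88, 2.88]. Speed limits (rad/s): [2.39, 2.39, 3.01, 3.14, 3.14, 3.14].

INTERFACE

Orientations are given as a rotation vector (axis times angle).
In Python, from cell import observe, get_image, job_done, hold_point_z gives the robot as it stands.
- The arm moves only by the tool arm_command, never from a script. Its argument "motion" is a list of rows, each a list of 7 numbers: the shift along the tool's x, y, z in cm, then the turn, a rotation vector about the tool's x, y, z in rad, then the finger opening in cm, from 0 to 8.54. In form: [[dx, dy, dz, rx, ry, rz, claw], ...]. A call has 1 to 8 rows; each row is the pose to reach, as a shift and turn from the pose commanded when the call began, along the tool's axes at that moment; what a row does not reach only later rows make up. A row lasts 1/10 s, in which the tool goes at most 50 mm and 8.59 degrees, less where a joint would pass 70% of its speed; a pose out of reach is approached as far as the arm can. A call with a gripper value outside its range is refused whole. The fingers move at their own pace and stop on an object; "force" is the grip in N (left out, the last holds). Time passes only in rows, so rows that repeat a pose let the fingers close. It gives the time, the measured TCP pose, the force and the opening at its end, in the units of the state.
- observe(): the state, without advancing time (a new reading comes with each control period).
- get_image(name): name is "side" or "top"; returns a dict with "color" (480x640x3 uint8, red, green, blue), "fx", "fy", "cx", "cy" (pixels), "camera_from_world" (4x4, takes a point from world to camera coordinates). Camera axes: x right, y up, looking along -z (the intrinsics and any distortion apply to the point x, -y, -z); pixel columns grow to the right and rows downward; lengths in mm; the calibration is good to about 2 mm. A picture is of the moment at which its call begins. There is no depth.
- job_done(): hands the job in, once; it reports no verdict.
The state is a dict: "time_s": time; "q": joint angles; "dq": joint speeds; "effort": joint torques, N m; "tool_pos": TCP position; "orientation": TCP orientation; "force": force on the tool from outside, world axes, zero at the start; "torque": the same for the moment, N m; "width": opening from 0.0 (shut) to 1.0 (fully open).
Only numpy, scipy, OpenCV 4.12 (cv2) and the standard library are available. Lean on these libraries where they do the work, as an engineer would, in place of code of your own. Each camera call takes 0.05 s, during which the arm holds its last target. There are 200 camera calls.

TASK

Make the point-and-check before the pump is started: point at the squat bottle by holding the fingertips a centimetre or two straight above its cap for two seconds without touching it, then point in the same way at the wide beaker, just above the middle of its mouth, for two seconds. Then press the large start key on the pump fully in, so that it stays in, and move clear of it. Leave the small key alone, do not touch the bottle or the beaker, and leave everything else where it stands.

Things in the scene. Friction and masses are not known exactly. Their poses are not given: they have to be found in the camera images.
- squat_bottle_cap (a point): Centre of the top of the cap of the squat bottle: amber glass, short and wide, 92 mm across and 115 mm high with its cap, the cap 58 mm across. The point lies 115 mm above the bench; z up. Stands loose.
- wide_beaker_rim (a point): Centre of the open mouth, at rim height, of the wide beaker: white plastic, open, 86 mm across the rim and 105 mm high, wall 3 mm, empty. The point lies 105 mm above the bench; z up. Stands loose.
- pump: The pump, a white box fixed to the bench, 170 mm deep (x), 180 mm wide (y), flat top 120 mm high; a round pump head juts 27 mm from its front. Origin: centre of its underside; x runs front to back, y to the left of one facing its front. Turned by up to 20 degrees. On top, 84 mm apart, two round black push keys: the large start key left (+y), the small priming key right (-y).
- start_key_top (a point): Centre of the top face of the start key, the larger of the two keys on the pump: black, 34 mm across, standing 12 mm proud of the pump's top (132 mm above the bench) when out; it is pressed straight down. The point moves with the key.
- start_key (a joint): Travel of the start key in m: 0 out, 0.008 fully pressed (then still 4 mm proud). Takes about 3 to 5 N; no spring: it stays where it has been pressed to.
- prime_key_top (a point): Centre of the top face of the small priming key, 18 mm across, standing 12 mm proud of the pump's top; not to be pressed.
- prime_key (a joint): Travel of the priming key in m: 0 out, 0.008 fully pressed; it too stays in once pressed.
- tall_bottle_cap (a point): Bystander: top centre of the cap of the tall amber bottle, 76 mm across and 180 mm high, cap 48 mm across. Loose.
- slim_bottle_cap (a point): Bystander: top centre of the cap of the slim amber bottle, 46 mm across and 135 mm high, cap 32 mm across. Loose.
- narrow_beaker_rim (a point): Bystander: centre of the mouth of the narrow white beaker, 54 mm across and 65 mm high. Loose.
- jar: Bystander: white jar with a black lid, 70 mm across and 68 mm high. Origin: centre of its underside. Loose.
- cork_ring: Bystander: cork ring lying flat, 60 mm across, 20 mm high. Origin: centre of its underside. Loose.
Not all that is in view belongs to the job. Leave any green look-alike of the part that bears tall_bottle_cap alone.

How it is judged (in metres and radians):
On the way, in this order (a step that is already met when the one before it is completed fails the run):
1. the fingertips dwell 1.5 s just above the cap of the squat bottle (grasp point within 25 mm of its axis, at most 75 mm up) (horizontal distance between the grasp point and squat_bottle_cap below 0.025 m and z of the grasp point in the frame of squat_bottle_cap between 0.005 and 0.075 m), for 1.5 s.
2. then the fingertips dwell 1.5 s just above the mouth of the wide beaker (same limits) (horizontal distance between the grasp point and wide_beaker_rim below 0.025 m and z of the grasp point in the frame of wide_beaker_rim between 0.012 and 0.075 m), for 1.5 s.
3. then the start key is pressed in (value of joint start_key above 0.006 m), for 0.1 s.
At the end, for the whole second after the job is handed in: Start key in by over 6 of its 8 mm, priming key out (under 2 mm), squat bottle and wide beaker within 8 mm of where they stood, every bystander within 15 mm, all bottles, beakers and the jar upright (0.1 rad) (value of joint start_key above 0.006 m and value of joint prime_key below 0.002 m and distance of each of squat_bottle_cap, wide_beaker_rim from where it was at the start of the episode below 0.008 m and distance of each of tall_bottle_cap, slim_bottle_cap, narrow_beaker_rim, jar, cork_ring from where it was at the start of the episode below 0.015 m and angle between each of squat_bottle_cap, wide_beaker_rim, tall_bottle_cap, slim_bottle_cap, narrow_beaker_rim, jar's own z axis and vertical below 0.1 rad); the robot touches nothing.
It fails at once if the squat bottle or the wide beaker is touched ((contact force between squat_bottle and the fingers above 0.3 N or contact force between squat_bottle and the arm above 0.3 N) or (contact force between wide_beaker and the fingers above 0.3 N or contact force between wide_beaker and the arm above 0.3 N)).
It fails at once if the squat bottle or the wide beaker is moved or lifted (over 8 mm) (distance of any of squat_bottle_cap, wide_beaker_rim from where it was at the start of the episode above 0.008 m).
It fails at once if another loose thing on the bench is moved or lifted (over 15 mm) (distance of any of tall_bottle_cap, slim_bottle_cap, narrow_beaker_rim, jar, cork_ring from where it was at the start of the episode above 0.015 m).
It fails at once if the small priming key is pressed (over 2 mm) (value of joint prime_key above 0.002 m).
It also fails if it takes over 56 s, if anything falls off the work surface, if the arm or the gripper's body presses on something with over 40 N, if the wrist force passes 120 N, or if a joint passes its speed limit or range.

## Working session

There is one attempt and no reset: what is moved stays moved. The work goes in short steps, Python scripts to look and compute and a tool call to move; the robot and the scene stay as the last step left them, time stands still between calls to the robot, and variables do not carry over. Pictures are saved under pics/ and viewed, about 8 in all and at most 12, crops included, and the job is handed in when it is done.

Besides the shell and the picture viewer there is one more tool, called in YAML: its name, and indented under it one key for each argument. arm_command: Moves the arm, as the interface text tells. Its arguments: {"type":"object","properties":{"motion":{"type":"array"},"force":{"type":"number"}},"required":["motion"]}

```bash
mkdir -p pics
python3 - <<'E'
from cell import *
import cv2,numpy as np
s=observe(); print(s, hold_point_z if not callable(hold_point_z) else hold_point_z())
for n in("top","side"):
    i=get_image(n); cv2.imwrite(f"pics/{n}0.png",i["color"][:,:,::-1]); print({k:(v if k!="color" else 0) for k,v in i.items()})
E
```

```text
{'time_s': 0.0, 'q': array([-1.51342636e+00,  3.13485761e-01,  1.49846007e+00, -1.10889143e-05,
        1.33100099e+00, -2.23442411e-01]), 'dq': array([-0.00095956, -0.00020418, -0.00128656, -0.00051685,  0.00129723,
        0.00109454]), 'effort': array([ 1.16011619e-03, -4.12263215e+01, -2.59739721e+01, -1.05831029e-04,
        4.17805175e-03, -1.48896464e-05]), 'tool_pos': array([ 145.44515253, -504.17457291,  230.7081259 ]), 'orientation': array([-3.10933928e+00, -4.39466308e-01, -1.59498086e-04]), 'force': array([-0.24709491, -0.33525012,  0.69032641]), 'torque': array([0.00469203, 0.03322481, 0.0095358 ]), 'width': 0.9974316930657865} 18.700000000000003
{'color': 0, 'fx': 576.1667788728253, 'fy': 576.1667788728253, 'cx': 315.87528447522425, 'cy': 242.86560431267503, 'camera_from_world': array([[ 2.24090673e-02, -9.99670460e-01,  1.25221465e-02,
         8.58870112e+00],
       [ 9.85733614e-01,  2.41831111e-02,  1.66566563e-01,
        -4.66668124e+02],
       [-1.66814497e-01,  8.61089936e-03,  9.85950696e-01,
        -1.38139495e+03],
       [ 0.00000000e+00,  0.00000000e+00,  0.00000000e+00,
         1.00000000e+00]])}
{'color': 0, 'fx': 584.8791165260686, 'fy': 584.8791165260686, 'cx': 320.4516602584285, 'cy': 232.55102877044231, 'camera_from_world': array([[ 7.06385442e-01, -7.07680734e-01, -1.44078289e-02,
        -2.92896497e+02],
       [ 5.62452278e-01,  5.48832466e-01,  6.18409540e-01,
        -3.35808679e+02],
       [-4.29729033e-01, -4.44939212e-01,  7.85723905e-01,
        -1.26218727e+03],
       [ 0.00000000e+00,  0.00000000e+00,  0.00000000e+00,
         1.00000000e+00]])}
```

View pics/top0.png

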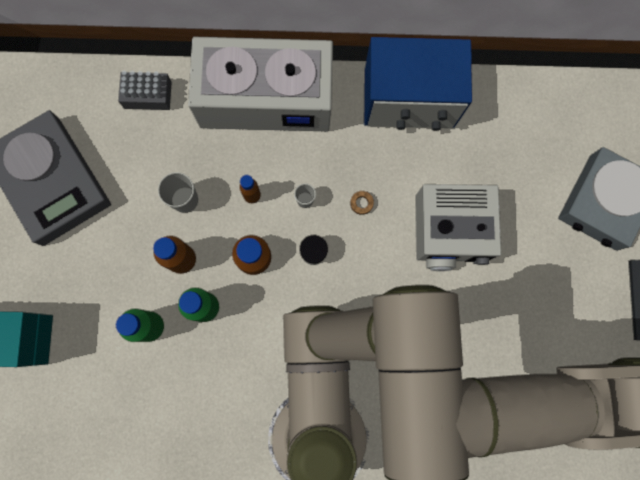

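View pics/side0.png

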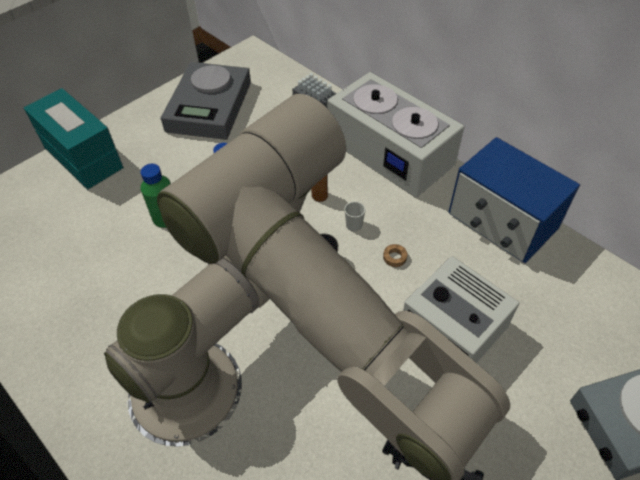

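Top view: the squat bottle cap is near (250,251), the wide beaker's mouth near (177,188) and the tall bottle cap near (165,248). On the pump, the start key is at about (446,227) and the priming key at (481,227). In the side view the arm hides the bottles. I'll enlarge crops of the top view next.

Run:
```python
import cv2,numpy as np
a=cv2.imread("pics/top0.png")
c=[cv2.resize(a[y:y+h,x:x+w],None,fx=5,fy=5,interpolation=cv2.INTER_CUBIC) for x,y,w,h in((140,165,150,110),)]
cv2.imwrite("pics/c1.png",c[0])
d=cv2.resize(a[170:280,410:510],None,fx=5,fy=5,interpolation=cv2.INTER_CUBIC);cv2.imwrite("pics/c2.png",d)
```

```text
(no output)
```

View pics/c1.png

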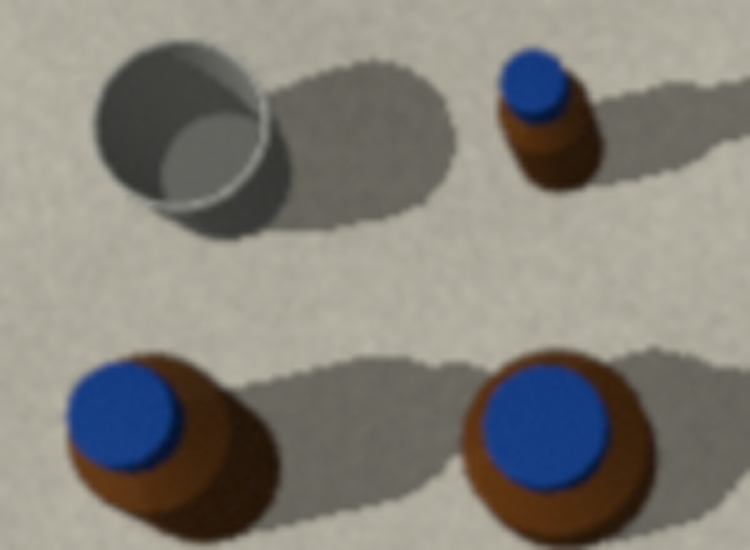

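View pics/c2.png

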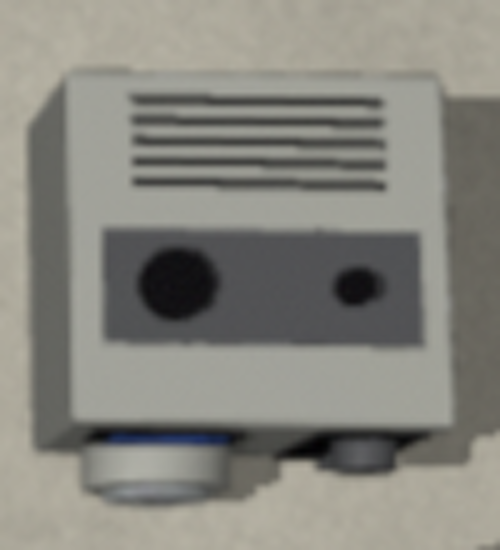

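In the crops, the centres in full-image pixels are: beaker mouth (176.0,189.6), squat cap (248.8,250.0), tall cap (164.4,247.6), slim cap (246.5,181.5), start key (445.2,226.2) and priming key (480.6,226.8).

```bash
cat > h.py <<'E'
from cell import *
import numpy as np
from scipy.spatial.transform import Rotation as R
def ray(i,u,v,z):
    T=i["camera_from_world"];d=T[:3,:3].T@np.array([(u-i["cx"])/i["fx"],-(v-i["cy"])/i["fy"],-1]);c=-T[:3,:3].T@T[:3,3]
    return c+d*(z-c[2])/d[2]
def proj(i,p):
    q=i["camera_from_world"]@np.r_[p,1];return i["cx"]-i["fx"]*q[0]/q[2],i["cy"]+i["fy"]*q[1]/q[2]
def delta(p,yaw=None):
    "tool-frame shift in cm to world point p, and turn to vertical tool with jaw yaw"
    s=observe();r=R.from_rotvec(s["orientation"]);print("pos",s["tool_pos"].round(1),"R",r.as_matrix().round(3).tolist(),"shift cm",(r.inv().apply(np.array(p)-s["tool_pos"])/10).round(2),"F",s["force"].round(1),s["time_s"],"q",s["q"].round(2))
E
python3 - <<'E'
from h import *
i=get_image("top")
for n,u,v,z in(("beaker",176,189.6,105),("squat",248.8,250,115),("tall",164.4,247.6,180),("slim",246.5,181.5,135),("start",445.2,226.2,132),("prime",480.6,226.8,132)):print(n,ray(i,u,v,z).round(1))
j=get_image("side");p=ray(i,445.2,226.2,132);print("side px",proj(j,p))
delta(p)
E
```

```text
beaker [575.5 355.7 105. ]
squat [432.9 175.6 115. ]
tall [423.7 354.7 180. ]
slim [591.4 185.6 135. ]
start [ 497.2 -278.7  132. ]
prime [ 497.8 -361.1  132. ]
side px (np.float64(439.3103690822725), np.float64(292.3033093510376))
pos [ 145.5 -504.3  231. ] R [[0.961, 0.277, -0.0], [0.277, -0.961, 0.001], [0.0, -0.001, -1.0]] shift cm [ 40.04 -11.92   9.91] F [-0.1 -0.3  0.7] 0.2 q [-1.51  0.31  1.5  -0.    1.33 -0.22]
```

arm_command:
  motion:
    - [4,-5,-4,0,0,0,0]
    - [7,-9,-4,0,0,0,0]
    - [10,-12.4,-4,0,0,0,0]
    - [13,-16,-4,0,0,0,0]
    - [16,-20,-4,0,0,0,0]
    - [19,-23.5,-4,0,0,0,0]
    - [22,-27,-4,0,0,0,0]
    - [25,-31,-4,0,0,0,0]

```text
time_s: 1.0
tool_pos: [297.5, -141.9, 271.4]
orientation: [3.11, 0.438, 0.001]
force: [1.7, -1.0, 0.8]
width: 0.003
```

Run:
```python
from h import *
delta([432.9,175.6,270])
```

```text
pos [ 297.5 -141.9  271.4] R [[0.961, 0.276, 0.001], [0.276, -0.961, -0.0], [0.0, 0.001, -1.0]] shift cm [ 21.78 -26.77   0.14] F [ 1.7 -1.   0.8] 1.0 q [-0.81 -0.18  1.92  0.    1.4   0.49]
```

arm_command:
  motion:
    - [3,-3.5,0,0,0,0,0]
    - [6,-7.2,0,0,0,0,0]
    - [9,-11,0,0,0,0,0]
    - [12,-14.8,0,0,0,0,0]
    - [15,-18.5,0,0,0,0,0]
    - [18,-22,0,0,0,0,0]
    - [21.4,-26.4,0,0,0,0,0]
    - [21.4,-26.4,0,0,0,0,0]

```text
time_s: 1.8
tool_pos: [430.2, 173.0, 270.6]
orientation: [-3.109, -0.447, 0.001]
force: [-0.1, -0.7, -0.2]
width: 0.004
```

Run:
```python
from h import *
import cv2
delta([432.9,175.6,130])
a=get_image("top");b=get_image("side")
c=np.hstack([cv2.resize(x["color"][110:330,110:330],(400,400))[:,:,::-1] for x in(a,b)])
cv2.imwrite("pics/p3.png",c)
for x in(a,b):print([np.round(proj(x,p),1) for p in([432.9,175.6,115],[575.5,355.7,105],[424,355,180])])
```

```text
pos [430.2 173.  270.6] R [[0.96, 0.282, -0.001], [0.282, -0.96, 0.001], [-0.001, -0.001, -1.0]] shift cm [ 0.34 -0.16 14.06] F [-0.1 -0.7 -0.2] 1.8 q [0.13 0.15 1.6  0.   1.39 1.41]
[array([248.8, 250. ]), array([176. , 189.6]), array([164.3, 247.5])]
[array([274.4, 201.9]), array([268.9, 141. ]), array([221.5, 148.9])]
```

View pics/p3.png

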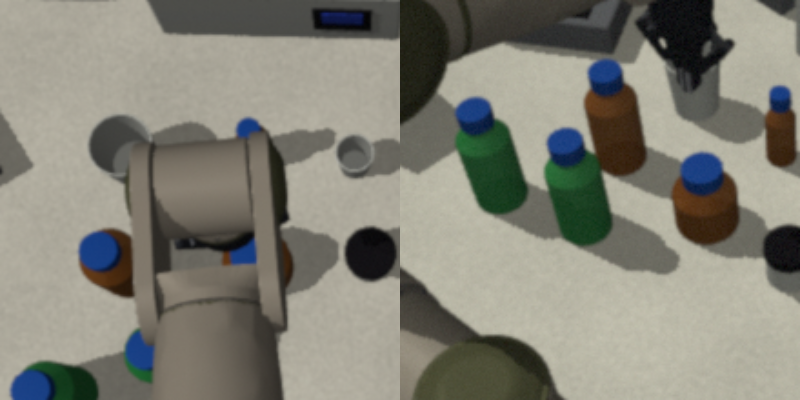

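In the side view (right panel) the squat cap top sits at about (276.7,202), against a predicted (274.4,202). That is about 5 mm off, well inside the 25 mm limit. I'll descend now.

arm_command:
  motion:
    - [0,0,2,0,0,0,0]
    - [0,0,4.5,0,0,0,0]
    - [0,0,7,0,0,0,0]
    - [0,0,9,0,0,0,0]
    - [0,0,11,0,0,0,0]
    - [0,0,12.5,0,0,0,0]
    - [0,0,13.6,0,0,0,0]
    - [0,0,14,0,0,0,0]

```text
time_s: 2.7
tool_pos: [429.4, 168.2, 130.7]
orientation: [3.111, 0.437, -0.002]
force: [0.1, -0.4, -0.2]
width: -0.001
```

Run:
```python
from h import *
import cv2
b=get_image("side")
cv2.imwrite("pics/p4.png",cv2.resize(b["color"][110:260,200:350],(600,600))[:,:,::-1])
delta([432.9,175.6,132])
```

```text
pos [429.4 168.4 130.7] R [[0.961, 0.276, -0.001], [0.276, -0.961, -0.0], [-0.001, -0.0, -1.0]] shift cm [ 0.53 -0.6  -0.13] F [-0.8 -0.5 -0.4] 2.75 q [ 0.12  0.29  1.82 -0.    1.04  1.41]
```

View pics/p4.png

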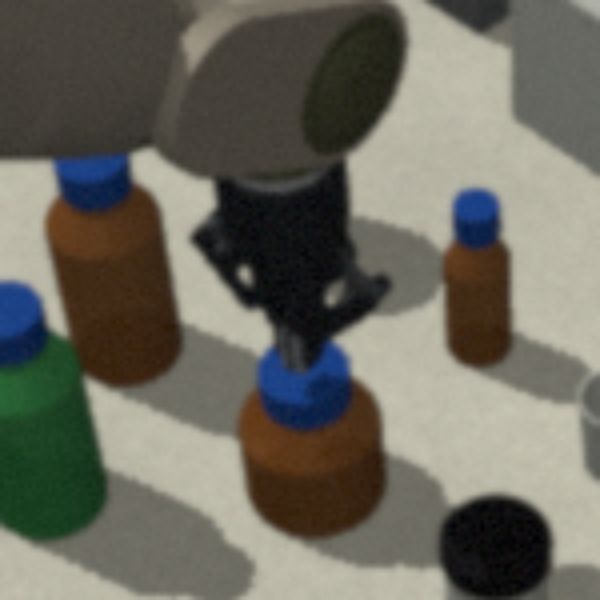

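The fingertips stand just above the cap (tip about (296,365) in the crop), close to its middle. I'll shift 8 mm to centre them and dwell.

arm_command:
  motion:
    - [0.5,-0.6,0,0,0,0,0]
    - [0.5,-0.6,0,0,0,0,0]
    - [0.5,-0.6,0,0,0,0,0]
    - [0.5,-0.6,0,0,0,0,0]
    - [0.5,-0.6,0,0,0,0,0]
    - [0.5,-0.6,0,0,0,0,0]
    - [0.5,-0.6,0,0,0,0,0]
    - [0.5,-0.6,0,0,0,0,0]

```text
time_s: 3.55
tool_pos: [432.9, 176.3, 131.3]
orientation: [-3.111, -0.44, 0.0]
force: [0.1, -0.5, -0.3]
width: -0.002
```

arm_command:
  motion:
    - [0,0,0,0,0,0,0]
    - [0,0,0,0,0,0,0]
    - [0,0,0,0,0,0,0]
    - [0,0,0,0,0,0,0]
    - [0,0,0,0,0,0,0]
    - [0,0,0,0,0,0,0]
    - [0,0,0,0,0,0,0]
    - [0,0,0,0,0,0,0]

```text
time_s: 4.35
tool_pos: [432.9, 176.4, 131.3]
orientation: [3.111, 0.44, 0.0]
force: [-0.2, 0.8, 0.1]
width: -0.001
```

arm_command:
  motion:
    - [0,0,0,0,0,0,0]
    - [0,0,0,0,0,0,0]
    - [0,0,0,0,0,0,0]
    - [0,0,0,0,0,0,0]
    - [0,0,0,0,0,0,0]
    - [0,0,0,0,0,0,0]
    - [0,0,0,0,0,0,0]
    - [0,0,0,0,0,0,0]

```text
time_s: 5.15
tool_pos: [432.9, 176.4, 131.3]
orientation: [-3.111, -0.44, -0.0]
force: [0.2, 0.8, 0.1]
width: -0.002
```

arm_command:
  motion:
    - [0,0,-2,0,0,0,0]
    - [0,0,-5,0,0,0,0]
    - [0,0,-8,0,0,0,0]
    - [0,0,-11,0,0,0,0]
    - [0,0,-13,0,0,0,0]
    - [0,0,-14,0,0,0,0]
    - [0,0,-14,0,0,0,0]
    - [0,0,-14,0,0,0,0]

```text
time_s: 5.95
tool_pos: [432.6, 176.3, 270.2]
orientation: [-3.111, -0.44, 0.003]
force: [-0.0, 0.3, 0.1]
width: -0.0
```

Run:
```python
from h import *
delta([575.5,355.7,270])
```

```text
pos [432.6 176.3 270.2] R [[0.961, 0.277, -0.002], [0.277, -0.961, -0.0], [-0.002, -0.0, -1.0]] shift cm [ 18.71 -13.28  -0.  ] F [-0.   0.3  0.1] 5.95 q [0.14 0.16 1.59 0.   1.39 1.43]
```

arm_command:
  motion:
    - [3,-2.1,0,0,0,0,0]
    - [6,-4.3,0,0,0,0,0]
    - [9,-6.4,0,0,0,0,0]
    - [12,-8.5,0,0,0,0,0]
    - [15,-10.6,0,0,0,0,0]
    - [17.5,-12.4,0,0,0,0,0]
    - [18.7,-13.3,0,0,0,0,0]
    - [18.7,-13.3,0,0,0,0,0]

```text
time_s: 6.75
tool_pos: [575.9, 356.9, 268.3]
orientation: [3.11, 0.441, -0.006]
force: [0.4, -0.2, -0.2]
width: -0.001
```

arm_command:
  motion:
    - [0,0,0,0,0,0,0]
    - [0,0,2,0,0,0,0]
    - [0,0,4,0,0,0,0]
    - [0,0,6,0,0,0,0]
    - [0,0,7,0,0,0,0]
    - [0,0,8,0,0,0,0]
    - [0,0,8,0,0,0,0]
    - [0,0,8,0,0,0,0]

```text
time_s: 7.55
tool_pos: [575.9, 355.9, 192.1]
orientation: [-3.11, -0.44, -0.002]
force: [0.5, -0.1, 0.8]
width: -0.002
```

Run:
```python
from h import *
import cv2
a=get_image("top");b=get_image("side")
c=np.hstack([cv2.resize(x["color"][y:y+160,x0:x0+160],(400,400))[:,:,::-1] for x,x0,y in((a,110,130),(b,200,70))])
cv2.imwrite("pics/p5.png",c)
delta([575.5,355.7,120])
```

```text
pos [576.  356.1 192.3] R [[0.961, 0.277, 0.002], [0.277, -0.961, 0.001], [0.002, -0.0, -1.0]] shift cm [-0.07  0.02  7.23] F [-0.8  0.3  0.3] 7.65 q [0.38 0.69 1.02 0.   1.43 1.67]
```

View pics/p5.png

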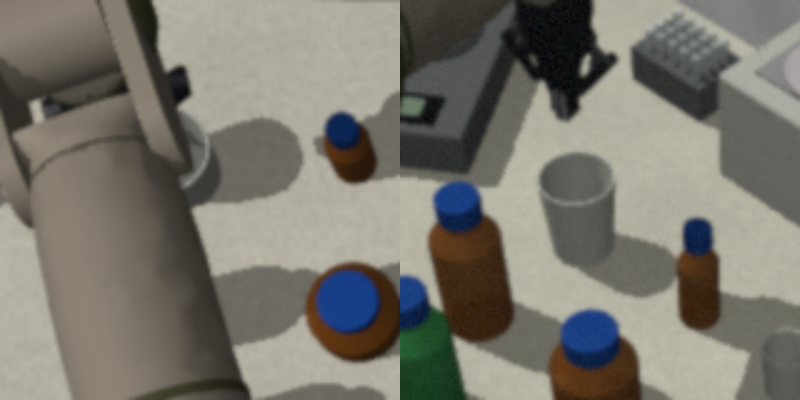

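The side view shows the beaker rim centred at about (270.8,142.4), against a predicted (268.9,141), with the tips straight above it. I'll descend and dwell.

arm_command:
  motion:
    - [0,0,1.5,0,0,0,0]
    - [0,0,3,0,0,0,0]
    - [0,0,4.5,0,0,0,0]
    - [0,0,5.8,0,0,0,0]
    - [0,0,6.6,0,0,0,0]
    - [0,0,7.1,0,0,0,0]
    - [0,0,7.1,0,0,0,0]
    - [0,0,7.1,0,0,0,0]

```text
time_s: 8.45
tool_pos: [576.0, 356.1, 120.9]
orientation: [-3.11, -0.44, -0.002]
force: [0.1, 0.1, -0.0]
width: -0.002
```

arm_command:
  motion:
    - [0,0,0,0,0,0,0]
    - [0,0,0,0,0,0,0]
    - [0,0,0,0,0,0,0]
    - [0,0,0,0,0,0,0]
    - [0,0,0,0,0,0,0]
    - [0,0,0,0,0,0,0]
    - [0,0,0,0,0,0,0]
    - [0,0,0,0,0,0,0]

```text
time_s: 9.25
tool_pos: [575.7, 356.0, 120.3]
orientation: [-3.111, -0.44, -0.0]
force: [-0.3, -0.1, -0.5]
width: 0.001
```

arm_command:
  motion:
    - [0,0,0,0,0,0,0]
    - [0,0,0,0,0,0,0]
    - [0,0,0,0,0,0,0]
    - [0,0,0,0,0,0,0]
    - [0,0,0,0,0,0,0]
    - [0,0,0,0,0,0,0]
    - [0,0,0,0,0,0,0]
    - [0,0,0,0,0,0,0]

```text
time_s: 10.05
tool_pos: [575.7, 356.0, 120.3]
orientation: [3.111, 0.44, 0.0]
force: [-0.5, 0.2, 0.2]
width: 0.0
```

arm_command:
  motion:
    - [0,0,0,0,0,0,0]
    - [0,0,0,0,0,0,0]
    - [0,0,0,0,0,0,0]
    - [0,0,0,0,0,0,0]
    - [0,0,0,0,0,0,0]
    - [0,0,0,0,0,0,0]
    - [0,0,0,0,0,0,0]
    - [0,0,0,0,0,0,0]

```text
time_s: 10.85
tool_pos: [575.7, 356.0, 120.3]
orientation: [3.111, 0.44, 0.0]
force: [-0.9, 0.5, -0.5]
width: 0.002
```

arm_command:
  motion:
    - [0,0,-2,0,0,0,0]
    - [0,0,-5,0,0,0,0]
    - [0,0,-8,0,0,0,0]
    - [0,0,-11,0,0,0,0]
    - [0,0,-13,0,0,0,0]
    - [0,0,-15,0,0,0,0]
    - [0,0,-15,0,0,0,0]
    - [0,0,-15,0,0,0,0]

```text
time_s: 11.65
tool_pos: [575.6, 355.9, 269.5]
orientation: [3.111, 0.44, -0.001]
force: [-0.3, 0.3, -1.4]
width: 0.002
```

Run:
```python
from h import *
delta([497.2,-278.7,270])
```

```text
pos [575.6 355.9 269.5] R [[0.961, 0.277, -0.001], [0.277, -0.961, -0.0], [-0.001, 0.0, -1.0]] shift cm [-2.512e+01  5.881e+01 -3.000e-02] F [-0.3  0.3 -1.4] 11.65 q [0.38 0.66 0.88 0.   1.61 1.67]
```

arm_command:
  motion:
    - [-1.6,3.7,0,0,0,0,0]
    - [-3.2,7.4,0,0,0,0,0]
    - [-4.8,11.1,0,0,0,0,0]
    - [-6.4,14.8,0,0,0,0,0]
    - [-8,18.5,0,0,0,0,0]
    - [-9.6,22.2,0,0,0,0,0]
    - [-11.2,25.9,0,0,0,0,0]
    - [-12.8,29.6,0,0,0,0,0]

```text
time_s: 12.45
tool_pos: [533.8, 34.6, 268.8]
orientation: [-3.11, -0.44, 0.004]
force: [0.6, -0.1, 0.1]
width: -0.002
```

arm_command:
  motion:
    - [-1.6,3.7,0,0,0,0,0]
    - [-3.2,7.4,0,0,0,0,0]
    - [-4.8,11.1,0,0,0,0,0]
    - [-6.4,14.8,0,0,0,0,0]
    - [-8,18.5,0,0,0,0,0]
    - [-9.6,22.2,0,0,0,0,0]
    - [-11.2,25.9,0,0,0,0,0]
    - [-12.3,29.2,0,0,0,0,0]

```text
time_s: 13.25
tool_pos: [496.4, -280.2, 268.7]
orientation: [-3.109, -0.438, 0.003]
force: [0.9, 0.2, -0.4]
width: -0.002
```

arm_command:
  motion:
    - [0,0,0,0,0,0,0]
    - [0,0,2,0,0,0,0]
    - [0,0,4,0,0,0,0]
    - [0,0,6,0,0,0,0]
    - [0,0,8,0,0,0,0]
    - [0,0,9,0,0,0,0]
    - [0,0,9,0,0,0,0]
    - [0,0,9,0,0,0,0]

```text
time_s: 14.05
tool_pos: [497.7, -278.4, 180.8]
orientation: [3.11, 0.44, 0.001]
force: [-0.2, 0.4, -0.0]
width: -0.001
```

Run:
```python
from h import *
import cv2
b=get_image("side")
cv2.imwrite("pics/p6.png",cv2.resize(b["color"][220:370,380:530],(600,600))[:,:,::-1])
delta([497.2,-278.7,132])
```

```text
pos [ 497.8 -278.6  181.1] R [[0.961, 0.277, 0.001], [0.277, -0.961, -0.001], [0.001, 0.001, -1.0]] shift cm [-0.06 -0.01  4.91] F [-0.   0.1  0.2] 14.1 q [-0.72  0.45  1.43  0.    1.26  0.57]
```

View pics/p6.png

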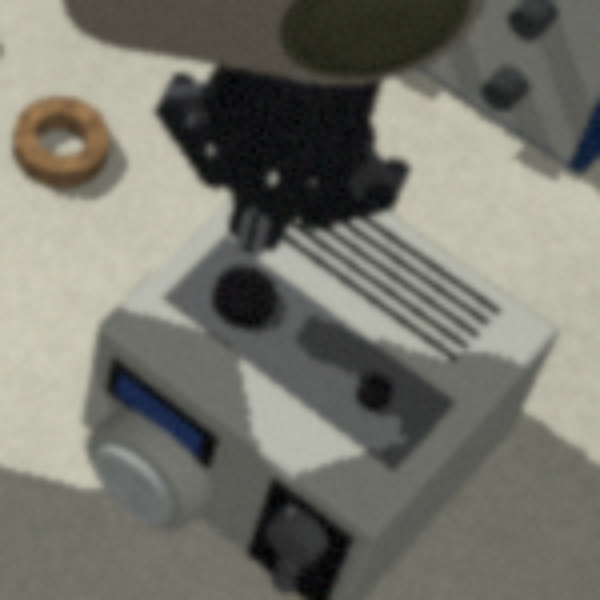

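The tips are directly above the start key (key centre (441,293.5), predicted (439.3,292.3)). The small key is well clear. I'll press in steps.

arm_command:
  motion:
    - [0,0,1.5,0,0,0,0]
    - [0,0,3,0,0,0,0]
    - [0,0,4,0,0,0,0]
    - [0,0,4.6,0,0,0,0]
    - [0,0,4.9,0,0,0,0]
    - [0,0,5.1,0,0,0,0]
    - [0,0,5.3,0,0,0,0]
    - [0,0,5.3,0,0,0,0]

```text
time_s: 14.9
tool_pos: [497.6, -278.7, 127.5]
orientation: [3.11, 0.44, 0.001]
force: [0.3, -0.1, 0.1]
width: 0.0
```

arm_command:
  motion:
    - [0,0,0.1,0,0,0,0]
    - [0,0,0.2,0,0,0,0]
    - [0,0,0.3,0,0,0,0]
    - [0,0,0.4,0,0,0,0]
    - [0,0,0.4,0,0,0,0]
    - [0,0,0.4,0,0,0,0]

```text
time_s: 15.5
tool_pos: [497.6, -278.7, 124.0]
orientation: [3.11, 0.44, 0.001]
force: [-2.5, 1.6, 7.9]
width: -0.002
```

arm_command:
  motion:
    - [0,0,0.05,0,0,0,0]
    - [0,0,0.1,0,0,0,0]
    - [0,0,0.15,0,0,0,0]
    - [0,0,0.15,0,0,0,0]

```text
time_s: 15.9
tool_pos: [497.7, -278.8, 123.9]
orientation: [3.109, 0.44, 0.002]
force: [-6.6, 4.3, 19.4]
width: 0.0
```

The force climbed to 19 N with the tip stopped at z = 123.9 mm, so the key is at its end stop. Next I'll retreat upwards and check.

arm_command:
  motion:
    - [0,0,-1,0,0,0,0]
    - [0,0,-3,0,0,0,0]
    - [0,0,-6,0,0,0,0]
    - [0,0,-9,0,0,0,0]
    - [0,0,-12,0,0,0,0]
    - [0,0,-14,0,0,0,0]
    - [0,0,-14,0,0,0,0]
    - [0,0,-14,0,0,0,0]

```text
time_s: 16.7
tool_pos: [497.4, -278.5, 261.0]
orientation: [-3.11, -0.44, 0.001]
force: [-0.5, -0.4, -0.7]
width: -0.001
```

Run:
```python
from h import *
import cv2
a=get_image("top");b=get_image("side")
cv2.imwrite("pics/p7.png",np.hstack([cv2.resize(b["color"][240:360,390:510],(400,400)),cv2.resize(b["color"][110:290,200:380],(400,400))])[:,:,::-1])
d=np.abs(a["color"][165:275,130:345].astype(int)-cv2.imread("pics/top0.png")[165:275,130:345,::-1]).max(2)
print("top diff >60 px:",(d>60).sum())
delta([497.2,-278.7,132])
```

```text
top diff >60 px: 476
pos [ 497.2 -278.3  260.3] R [[0.961, 0.277, -0.002], [0.277, -0.961, 0.002], [-0.001, -0.002, -1.0]] shift cm [1.000e-02 7.000e-02 1.283e+01] F [ 0.4  0.4 -0.3] 16.8 q [-0.72  0.4   1.31  0.    1.44  0.57]
```

View pics/p7.png

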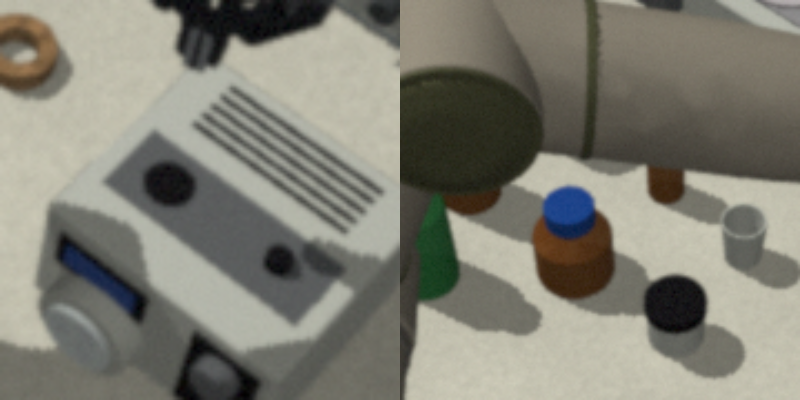

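The start key now sits low with hardly any side wall showing, and the priming key is still proud. The squat bottle, jar and narrow beaker are standing. The 476 changed pixels in the top view may just be the arm or its shadow, so I'll check where they are.

Run:
```python
from h import *
import cv2
a=get_image("top")["color"];o=cv2.imread("pics/top0.png")[:,:,::-1]
for n,(x,y,w,h) in dict(beaker=(155,168,45,45),squat=(228,230,48,46),tall=(150,230,48,46),slim=(236,170,30,36),narrow=(290,180,30,30),jar=(295,230,36,36),ring=(345,185,34,34)).items():
    f=lambda i:np.float32(cv2.cvtColor(np.ascontiguousarray(i[y:y+h,x:x+w]),cv2.COLOR_RGB2GRAY))
    print(n,np.round(cv2.phaseCorrelate(f(o),f(a),cv2.createHanningWindow((w,h),cv2.CV_32F)),2) if 0 else (np.round(cv2.phaseCorrelate(f(o),f(a))[0],2),int((abs(f(o)-f(a))>40).sum())))
```

```text
beaker (array([0.48, 0.53]), 0)
squat (array([-0.23,  0.25]), 167)
tall (array([0.06, 0.03]), 0)
slim (array([-0.04, -0.1 ]), 0)
narrow (array([0.01, 0.1 ]), 0)
jar (array([-0.03,  0.07]), 52)
ring (array([ 0.01, -0.04]), 0)
```

```bash
python3 -c "
from cell import *
print(job_done())"
```

```text
the job is handed in; nothing more can be done
None
```

I made both points and pressed the start key fully in, then handed the job in at about 17 s of the 56 s allowed. The hand-in gives no verdict.

- **Pointing:** the shut fingertips held about 16 mm above the squat bottle's cap, then about 15 mm above the middle of the wide beaker's mouth. Each hold lasted over 2 s, with no contact force beyond noise.
- **Start key:** the fingertips pressed it until they stopped at z = 123.9 mm, where fully pressed is 124 mm. The force rose to 19 N at that stop. I then lifted the arm about 136 mm clear, and the wrist force went back to near zero.
- **Final pictures:** the start key sits low and the priming key is still proud. Each loose object shifted by no more than about 0.7 px (roughly 2 mm) in the top view.

Two checks did not agree fully:
- **Side camera:** its positions differed from the top camera's by up to about 5 mm, well inside the 25 mm limit.
- **Changed pixels:** some differed around the squat bottle and jar in the last top view. I took these as the arm or its shadow, since the measured shift was near zero, but did not check further.

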